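Bring the hanging toy basket to the photo spot and calm it

TASK

Take the trolley by its handle and roll the hanging toy basket out of its dock, along the rail to the round photo disc. Leaving the dock sets it swinging: calm it by moving the trolley only (nothing may touch the basket), without letting it swing wildly, rolling the trolley into its far stop or disturbing the toys beside the rail. Bring it to hang still, centred over the disc, keep it so for at least five seconds, then let go of the handle and leave it hanging still there.

Things in the scene. Friction and masses are not known exactly. Their poses are not given: they have to be found in the camera images.
- rail: Level aluminium rail on two white A-shaped stands, fixed to the counter. Rail 960 mm long along its own y axis, 22 mm square, centre 271 mm above the counter. Origin on the counter under the middle of the rail; own z up. The stands are at y = -460 and +460 mm; the dock is under the -y half, so the basket travels towards +y
- trolley (a joint): Position of the grey trolley (70 mm long) along the rail, m: about 0 in the dock (within 10 mm), growing towards the rail's +y; stops at -0.02 and +0.47. Rolling friction about 2 N plus 2 N per m/s, moving mass 0.35 kg without the basket
- trolley_handle (a point): Grip point of the handle on the trolley: an upright black post 28 x 28 mm, its sides along the rail's x and y, standing free from 298 to 352 mm above the counter; this point is on its axis, 327 mm above the counter
- pivot (a point): Pivot of the basket on the trolley: a pin along the rail's x, straight below the handle, 265 mm above the counter. The basket swings about it in the rail's y-z plane, nearly without friction (a swing takes more than a minute to die down to a third)
- basket: White tray (130 mm wide, 300 mm along the rail, 55 mm high) with a wooden bear at each end, hanging from the pivot on two thin steel arms; underside of the tray 195 mm below the pivot. Origin at the pivot; own z points up along the hanger (vertical when it hangs still). Mass 0.8 kg nominal (0.65 to 1.0); it swings like a simple pendulum of length 231 mm (period 0.96 s), whatever the mass
- basket_foot (a point): Middle of the steel foot bar (12 mm diameter, lying along the rail's x) under the tray, 225 mm below the pivot, 40 mm above the counter when it hangs still
- dock (a point): Dock on the counter under the -y half of the rail: the foot bar hangs between two fixed round bars (12 mm diameter, along the rail's x, 54 mm apart, axes 37 mm above the counter). This point is midway between them, at their axes. As the trolley leaves towards +y the foot bar stays caught until the basket leans about 0.27 rad, then slips over the bar and swings free
- disc: Round photo disc, 180 mm diameter, 12 mm high with a white pad 110 mm diameter up to 16 mm, fixed to the counter under the rail, 200 to 360 mm from the dock towards the rail's +y. Origin at its centre on the counter
- stacker: Wooden stacking-ring toy, 90 mm diameter, 100 mm high, standing loose beside the rail on the robot's side; origin at the centre of its underside
- car: Red toy car 62 x 100 mm, 60 mm high, standing loose beside the rail on the far side; origin at the centre of its underside
- bear: Loose pale wooden toy bear, 145 mm high, 85 mm across, sitting beside the rail on the far side; origin at its seat
- tin: Loose blue tin box 90 x 140 mm, 60 mm high, beside the rail on the far side; origin at the centre of its underside
- cup: Loose yellow cup, 70 mm diameter, 60 mm high, beside the rail on the robot's side; origin at the centre of its underside
Things that resemble listed ones, but are neither listed nor needed, are in the scene too. Leave any blue, purple or yellow look-alike of the disc alone.

How it is judged:
On the way, in this order (a step that is already met when the one before it is completed fails the run):
1. the basket is out of its dock (y of basket_foot in the frame of rail above -0.13 m).
2. the basket hangs still over the middle of the disc for five seconds (angle between basket's own z axis and vertical below 0.1 rad and horizontal distance between basket_foot and disc below 0.03 m), for 5 s.
At the end, for the whole second after the job is handed in: the trolley stands still, let go, and the basket hangs within 0.1 rad of plumb with its foot bar within 30 mm of the disc's centre (seen from above); before that it has hung so for 5 s without a break (all of step 2 and velocity of joint trolley between -0.02 and 0.02 m/s); the robot touches nothing.
It fails at once if the robot touches the basket (contact force between basket and the fingers above 0.5 N or contact force between basket and the arm above 0.5 N).
It fails at once if the basket swings wildly (beyond 0.5 rad) (angle between basket's own z axis and vertical above 0.5 rad).
It fails at once if the trolley runs into its far stop (value of joint trolley above 0.462 m).
It fails at once if a toy beside the rail is disturbed (distance of any of stacker, car, bear, tin, cup from where it was at the start of the episode above 0.03 m).
It also fails if it takes over 51 s, if anything falls off the work surface, if the arm or the gripper's body presses on something with over 40 N, if the wrist force passes 120 N, or if a joint passes its speed limit or range.

ROBOT

A 7-joint arm with a two-finger parallel gripper is mounted at the origin on the work surface. World frame = base frame: x ahead of the robot, y to its left, z up, the work surface at z = 0. Lengths are in m, angles in rad, forces in N, time in s.
With the tool pointing down it reaches from about 0.425 to 0.925 m from the base axis. Payload 6.8 kg.
Tool frame: the origin (TCP) lies at the very end of the fingers, on their centre line; the grasp point (between the pads) lies 19 mm behind it; z points along the fingers, y is the line along which they close (so a half turn about z gives the same grasp; the last joint's range is limited). The gripper opens to 85 mm and grips with 20 to 120 N. Pads are 22 mm wide; open, the fingers measure 114 mm over their backs; the gripper's body (76 mm by 85 mm) begins 54 mm behind the grasp point. The pads swing forward as they close: fully open they stand 13 mm farther back than shut.
Start: joints at [-1.37, 0.477, 0.022, 1.555, -0.011, 1.109, -0.083], TCP at [0.205, 0.643, 0.197] pointing down, gripper open.
Joint ranges: [-2.96, 2.96], [-0.34, 2.1], [-1.41, 1.46], [0.24, 2.44], [-1.37, 4.51], [0.17, 1.92], [-2.96, 2.96]. Speed limits (rad/s): [2.39, 2.39, 3.14, 3.14, 3.14, 3.14, 3.14].

INTERFACE

Orientations are given as a rotation vector (axis times angle).
In Python, from bench import r gives the robot as it stands. The module is installed in compiled form; this text tells all that it offers.
- The arm moves only by the tool servo_tool, never from a script. Its argument "commands" is a list of rows, each a list of 7 numbers: the turn, a rotation vector about the world's x, y, z in degrees, then the shift along the world's x, y, z in mm, then the closure, from 0 (fully open) to 1 (shut). A call has 1 to 5 rows; each row is the pose to reach, as a shift and turn from the pose commanded when the call began; what a row does not reach only later rows make up. A row lasts 1/12 s, in which the tool goes at most 41.7 mm and 7.16 degrees, less where a joint would pass 70% of its speed; a pose out of reach is approached as far as the arm can. A call with a gripper value outside its range is refused whole. The fingers move at their own pace and stop on an object; "force" is the grip in N (left out, the last holds). Time passes only in rows, so rows that repeat a pose let the fingers close. It gives the time, the measured TCP pose, the force, the opening and the grip force at its end, in the units of the state.
- r.get_obs(): the state, without advancing time (a new reading comes with each control period).
- r.grab_frame(name): name is "scene" or "top" or "wrist"; returns (picture, depth): 400x640x3 uint8, blue, green, red; 400x640 float32, m along the optical axis (not along the pixel's ray), 0 where there is no reading.
- r.camera_info(name): a dict with "vertical_fov" (degrees; the focal length in pixels is half the picture's height over the tangent of half this angle, whatever the lens; pixels are square), "cx", "cy" (the principal point, pixels), "D" ([k1, k2, p1, p2, k3] as OpenCV has them; the pictures are not rectified), "cam_to_world" (4x4, takes a point from camera to world coordinates); the wrist camera has in their place "T_tool_cam" (4x4, takes a point from camera to tool coordinates, whose origin is the TCP and whose axes are the flange's). Camera axes: x right, y up, looking along -z (the intrinsics and any distortion apply to the point x, -y, -z); pixel columns grow to the right and rows downward; lengths in m; the calibration is good to about 2 mm. A picture is of the moment at which its call begins: read the wrist's pose just before it. camera_info takes no time and is no camera call.
- r.hand_in(): hands the job in; it is judged then, once.
The state is a dict: "clock": time; "joints": joint angles; "qvel": joint speeds; "tau": joint torques, N m; "tcp_pos": TCP position; "orientation": TCP orientation; "contact_force": force on the tool from outside, world axes, zero at the start; "moment": the same for the moment, N m; "grip_width": finger opening in m; "gripper_force": force on a finger pad.
Only numpy, scipy, OpenCV 4.12 (cv2) and the standard library are available. Lean on these libraries where they do the work, as an engineer would, in place of code of your own. Each camera call takes 0.05 s, during which the arm holds its last target. There are 200 camera calls.

## Working session

There is one attempt and no reset: what is moved stays moved. The work goes in short steps, Python scripts to look and compute and a tool call to move; the robot and the scene stay as the last step left them, time stands still between calls to the robot, and variables do not carry over. Pictures are saved under pics/ and viewed, at most 10 in all, crops included, and the job is handed in when it is done.

Besides the shell and the picture viewer there is one more tool, called as a command line: name --pt "numbers of a row" for each row, then --argument value for the rest. servo_tool: Moves the arm, as the interface text tells. Its arguments: {"type":"object","properties":{"commands":{"type":"array"},"force":{"type":"number"}},"required":["commands"]}

```bash
mkdir -p pics; cat > h.py <<'E'
import numpy as np, cv2
from bench import r
def cam(n):
    c=r.camera_info(n); f=200/np.tan(np.radians(c["vertical_fov"])/2)
    K=np.array([[f,0,c["cx"]],[0,f,c["cy"]],[0,0,1]]); return K,np.array(c["D"],float),np.array(c["cam_to_world"]) if "cam_to_world" in c else None
def ray(n,uv):
    K,D,T=cam(n); p=cv2.undistortPoints(np.array(uv,float).reshape(-1,1,2),K,D).reshape(-1,2)
    d=np.c_[p[:,0],-p[:,1],-np.ones(len(p))]; return T[:3,3],d@T[:3,:3].T
def plane(n,uv,z):
    o,d=ray(n,uv); return o+d*((z-o[2])/d[:,2])[:,None]
def depthpt(n,uv,dep):
    o,d=ray(n,uv); return o+d*np.array([dep[int(v),int(u)] for u,v in uv])[:,None]
E
python3 - <<'E'
from h import *
for n in("scene","top"):
    im,d=r.grab_frame(n); cv2.imwrite(f"pics/{n}0.png",im); np.save(f"pics/{n}0.npy",d); K,D,T=cam(n); print(n,K[0,0],D,T.round(3).tolist(),(d>0).mean())
print(r.get_obs())
E
```

```text
scene 511.1989706245685 [-0.13979169  0.          0.          0.          0.        ] [[-0.77, -0.521, 0.369, 1.042], [0.638, -0.62, 0.456, 0.773], [-0.009, 0.587, 0.81, 1.442], [0.0, 0.0, 0.0, 1.0]] 0.996296875
top 470.6507931413921 [-0.05731659  0.          0.          0.          0.        ] [[-0.026, 0.997, -0.067, 0.402], [-0.999, -0.027, -0.021, 0.091], [-0.023, 0.066, 0.998, 1.439], [0.0, 0.0, 0.0, 1.0]] 0.995921875
{'clock': 0.1, 'joints': array([-1.37010171,  0.47774073,  0.02234595,  1.55633559, -0.01147414,
        1.10930796, -0.08310083]), 'qvel': array([ 7.47664515e-04, -6.34303459e-04, -6.91277099e-06, -1.95439329e-03,
       -2.01961811e-03, -6.09136122e-04,  1.72491596e-03]), 'tau': array([ 3.00450978e-03, -5.97762108e+01,  1.61272768e+00, -2.81954849e+01,
        1.27598559e-02,  4.89197555e-03, -6.93186053e-06]), 'tcp_pos': array([0.2049854 , 0.64250614, 0.19571462]), 'orientation': array([-4.83068031e-01, -3.10411816e+00,  2.60693544e-03]), 'contact_force': array([ 0.56619309, -0.10855562, -0.3188456 ]), 'moment': array([ 0.00907164, -0.04344904,  0.03013871]), 'gripper_force': 0.0, 'grip_width': 0.08558431060522356}
```

View pics/scene0.png

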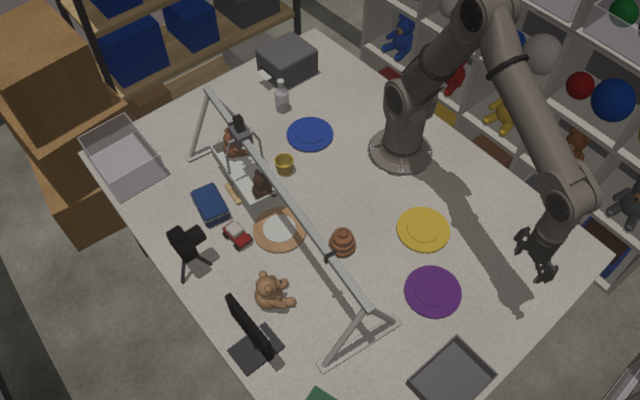

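View pics/top0.png

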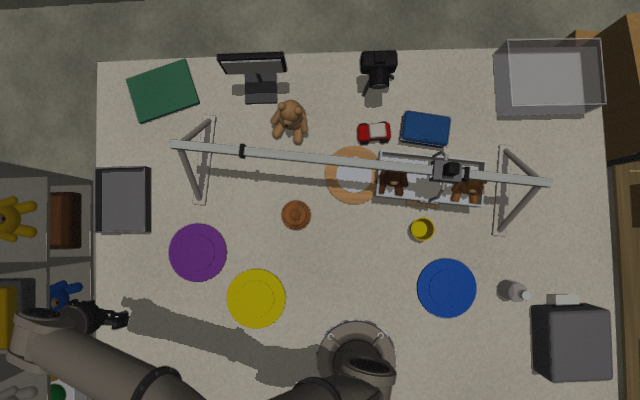

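The wanted handle is the black post on the grey trolley, at scene (238,125) and top (451,169). It could be confused with the black stop collar on the rail (scene 330,257; top 242,151) or the camera on its tripod (top 378,68). The disc is the orange ring with the white pad, at top (352,175) and scene (279,230). The blue, purple and yellow discs are look-alikes.

```bash
cat > m.py <<'E'
from h import *
def cloud(n,d):
    v,u=np.mgrid[0:400,0:640]; o,dr=ray(n,np.c_[u.ravel(),v.ravel()]); return (o+dr*d.reshape(-1,1)).reshape(400,640,3)
if __name__=="__main__":
    for n,box in(("top",(100,195,165,560)),("scene",(80,380,190,410))):
        im=cv2.imread(f"pics/{n}0.png"); d=np.load(f"pics/{n}0.npy"); P=cloud(n,d)
        B=np.zeros((400,640),bool); B[box[0]:box[1],box[2]:box[3]]=1
        m=B&(abs(P[...,2]-.282)<.004); q=P[m]; vx,vy,x0,y0=cv2.fitLine(q[:,:2].astype(np.float32),cv2.DIST_HUBER,0,.01,.01).ravel()
        s=(q[:,:2]-[x0,y0])@[vx,vy]; e=np.percentile(s,[.2,99.8]); print(n,"rail dir",vx,vy,"ends",[(x0+vx*k,y0+vy*k) for k in e],"len",np.ptp(e),"z",q[:,2].mean(),"res",np.std((q[:,:2]-[x0,y0])@[-vy,vx]))
        m=B&(P[...,2]>.31)&(P[...,2]<.4); k,l,st,c=cv2.connectedComponentsWithStats(m.astype(np.uint8))
        for i in range(1,k):
            if st[i,4]>8:
                q=P[l==i]; t=q[q[:,2]>q[:,2].max()-.012]; print(" high",c[i].round(),st[i,4],"zmax",q[:,2].max(),"top xy",t.mean(0).round(4),(t.min(0)).round(3),t.max(0).round(3))
        hsv=cv2.cvtColor(im,cv2.COLOR_BGR2HSV); m=B&(abs(P[...,2]-.012)<.007)&(hsv[...,0]>3)&(hsv[...,0]<22)&(hsv[...,1]>70)
        m=cv2.morphologyEx(m.astype(np.uint8),cv2.MORPH_OPEN,np.ones((3,3))); k,l,st,c=cv2.connectedComponentsWithStats(m)
        for i in range(1,k):
            if st[i,4]>100:
                v,u=np.nonzero(l==i); w=plane(n,np.c_[u,v],.012)[:,:2]
                hull=cv2.convexHull(w.astype(np.float32)).reshape(-1,2)
                a=np.c_[2*hull,np.ones(len(hull))]; s=np.linalg.lstsq(a,(hull**2).sum(1),rcond=None)[0]
                print(" disc",c[i].round(),st[i,4],"centre",s[:2],"R",np.sqrt(s[2]+s[0]**2+s[1]**2),"z",np.median(P[l==i][:,2]), "minmax", w.min(0),w.max(0))
    im=cv2.imread("pics/top0.png")[130:210,330:500]; a=cv2.resize(im,None,fx=4,fy=4)
    b=cv2.resize(cv2.imread("pics/scene0.png")[80:180,190:290],None,fx=2.6,fy=2.6)
    o=np.zeros((580,680,3),np.uint8); o[:320]=a; o[320:580,:260]=b; cv2.imwrite("pics/crop.png",o)
E
python3 m.py
```

```text
top rail dir 0.1310654 0.9913737 ends [(np.float64(0.49503740146506386), np.float64(-0.4788090575783794)), (np.float64(0.6202587493670702), np.float64(0.4683604828139686))] len 0.9554111869222203 z 0.2815103262515947 res 0.006656002826387751
 high [452. 169.] 206 zmax 0.35469594339898514 top xy [ 0.5295 -0.2183  0.3502] [ 0.515 -0.235  0.344] [ 0.544 -0.204  0.355]
 disc [355. 152.] 343 centre [ 0.58765332 -0.01210207] R 0.06268576645686966 z 0.011314515416910531 minmax [ 0.60295176 -0.07964352] [0.64539831 0.04819348]
 disc [334. 182.] 339 centre [0.54551424 0.03012853] R 0.05009160274643938 z 0.011036884781972622 minmax [0.49818074 0.00296522] [0.58539599 0.07771713]
 disc [370. 186.] 138 centre [ 0.53246624 -0.04783694] R 0.035912863058705606 z 0.011479563581189067 minmax [ 0.49628268 -0.07495536] [ 0.56335464 -0.03018299]
scene rail dir 0.13150845 0.99131507 ends [(np.float64(0.4946063318806225), np.float64(-0.47789133335061384)), (np.float64(0.6205346466810477), np.float64(0.4713604550880193))] len 0.9575682043137312 z 0.28215307515904403 res 0.07917811327845686
 high [400.  90.] 446 zmax 0.3996675614136511 top xy [0.0606 0.0297 0.3925] [0.055 0.015 0.388] [0.068 0.044 0.4  ]
 high [238. 122.] 169 zmax 0.35873236303803857 top xy [ 0.5289 -0.2157  0.3522] [ 0.513 -0.233  0.347] [ 0.543 -0.201  0.359]
 disc [275. 236.] 738 centre [ 0.55881173 -0.00755847] R 0.08697480665029686 z 0.012006695274669021 minmax [ 0.49600988 -0.09630688] [0.64510054 0.08226487]
```

View pics/crop.png

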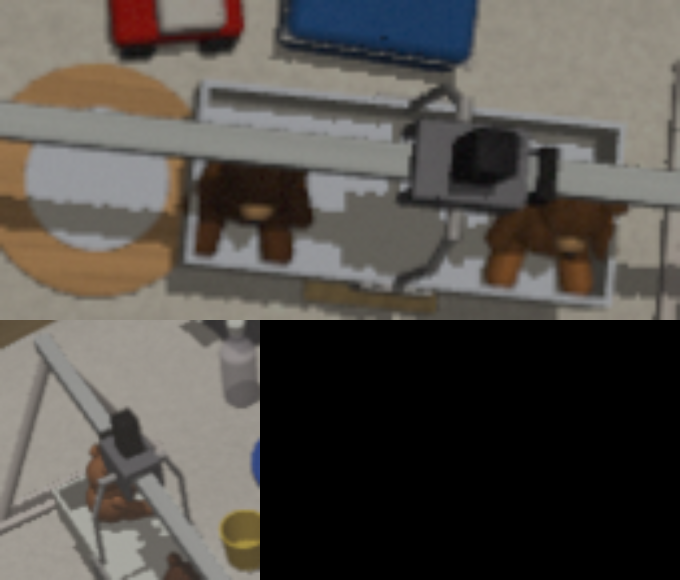

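Crop shows the trolley (grey block, crop 470,160) with the black post on top at (485,155), and the orange disc with white pad at crop (97,180). The choice stands. Next I refine the disc centre and work out the approach.

```bash
cat >> h.py <<'E'
U=np.array([.1313,.99134]); V=np.array([.99134,-.1313]); C=np.array([.5577,-.0042])  # rail y dir, x dir, centre
def rf(p): p=np.asarray(p)[...,:2]-C; return np.stack([p@V,p@U],-1)
def swing(n="scene",d=None,s0=None):
    from m import cloud
    if d is None: d=r.grab_frame(n)[1]
    P=cloud(n,d); q=rf(P); m=(q[...,0]>.045)&(q[...,0]<.08)&(P[...,2]>.055)&(P[...,2]<.2)&(abs(q[...,1]-s0)<.24)
    s=q[...,1][m]; z=P[...,2][m]; pts=[]
    for b in np.arange(s.min(),s.max(),.008):
        k=(s>=b)&(s<b+.008)
        if k.sum()>3: pts.append((s[k].mean(),np.percentile(z[k],90)))
    pts=np.array(pts,np.float32); a=np.arange(len(pts))
    for _ in range(4):
        f=np.polyfit(pts[a,0],pts[a,1],1); e=abs(np.polyval(f,pts[:,0])-pts[:,1]); a=np.nonzero(e<max(.006,1.5*np.median(e)))[0]
    return np.arctan(f[0]),len(a),len(pts),pts[a,0].min(),pts[a,0].max(),np.polyval(f,pts[a,0].mean()),e[a].std()
E
python3 - <<'E'
from h import *; from m import cloud
for n in("top","scene"):
    im=cv2.imread(f"pics/{n}0.png"); P=cloud(n,np.load(f"pics/{n}0.npy")); q=rf(P)
    l=cv2.cvtColor(im,cv2.COLOR_BGR2LAB).astype(int)
    m=(abs(q[...,0])<.15)&(abs(q[...,1])<.15)&(P[...,2]>.006)&(P[...,2]<.022)
    w=q[m]; print(n,m.sum(),w.min(0),w.max(0))
    h=cv2.convexHull(w.astype(np.float32)).reshape(-1,2); c,R=cv2.minEnclosingCircle(w.astype(np.float32)); print("minenc",c,R)
    m2=m&(P[...,2]>.0142); c=rf(P[m2]); print("pad",c.mean(0),c.min(0),c.max(0),m2.sum())
    print("swing",swing(n,np.load(f"pics/{n}0.npy"),-.217))
print("handle",rf(np.array([[.5292,-.217]])), "ends mid")
o=r.get_obs(); R,_=cv2.Rodrigues(o["orientation"]); print(R.round(4).tolist(),"turn",np.degrees(np.arctan2(U[1],U[0])-np.arctan2(R[1,1],R[0,1])))
E
```

```text
top 2071 [-0.14852859 -0.14828607] [0.14801244 0.14941463]
minenc (-0.001014716923236847, -0.00859355553984642) 0.19255855679512024
pad [-0.00633631 -0.00111134] [-0.14852859 -0.14828607] [0.14649916 0.14771856] 740
swing (np.float64(-0.003504168121023238), 36, 38, np.float32(-0.3622729), np.float32(-0.06705738), np.float64(0.12391900027321019), np.float64(0.0010684068502128624))
scene 1947 [-0.14981832 -0.14909813] [0.14980361 0.1489989 ]
minenc (-0.0009338583913631737, -0.015711957588791847) 0.19133253395557404
pad [ 0.00580788 -0.00220543] [-0.11788628 -0.13731458] [0.14980361 0.14828183] 809
swing (np.float64(-0.0038761682227129233), 33, 40, np.float32(-0.36419082), np.float32(-0.063204676), np.float64(0.12617316663296835), np.float64(0.0013260163028803885))
handle [[-0.00031255 -0.2146992 ]] ends mid
[[-0.9527, 0.3039, -0.0004], [0.3039, 0.9527, -0.0016], [-0.0001, -0.0017, -1.0]] turn 10.146291441894023
```

servo_tool --pt "0 0 2 20 -10 34 0" --pt "0 0 4 40 -20 68 0" --pt "0 0 6 60 -30 102 0" --pt "0 0 8 80 -40 136 0" --pt "0 0 10.1 100 -50 170 0" --force 70

```text
clock: 0.52
tcp_pos: [0.3059, 0.5921, 0.3679]
orientation: [-0.205, -3.135, 0.001]
contact_force: [0.6, -0.4, 0.1]
grip_width: 0.0852
gripper_force: 0.0
```

servo_tool --pt "0 0 0 20 -34 12 0" --pt "0 0 0 40 -68 24 0" --pt "0 0 0 60 -102 36 0" --pt "0 0 0 80 -136 48 0" --pt "0 0 0 100 -170 60 0"

```text
clock: 0.93
tcp_pos: [0.4057, 0.421, 0.4268]
orientation: [-0.208, -3.134, 0.001]
contact_force: [1.0, 0.1, 0.9]
grip_width: 0.0853
gripper_force: 0.0
```

servo_tool --pt "0 0 0 18 -37 0 0" --pt "0 0 0 36 -74 0 0" --pt "0 0 0 54 -111 0 0" --pt "0 0 0 72 -148 0 0" --pt "0 0 0 90 -185 0 0"

```text
clock: 1.35
tcp_pos: [0.4954, 0.236, 0.4264]
orientation: [-0.208, -3.134, 0.0]
contact_force: [0.6, -0.1, 0.5]
grip_width: 0.0854
gripper_force: 0.0
```

servo_tool --pt "0 0 0 6 -40 0 0" --pt "0 0 0 12 -80 0 0" --pt "0 0 0 18 -120 0 0" --pt "0 0 0 24 -160 0 0" --pt "0 0 0 30 -200 0 0"

```text
clock: 1.77
tcp_pos: [0.5247, 0.036, 0.4264]
orientation: [-0.208, -3.134, -0.0]
contact_force: [0.5, 0.8, 0.2]
grip_width: 0.0854
gripper_force: 0.0
```

servo_tool --pt "0 0 0 0 -40 0 0" --pt "0 0 0 0 -80 0 0" --pt "0 0 0 0 -120 0 0" --pt "0 0 0 0 -160 0 0" --pt "0 0 0 0 -200 0 0"

```text
clock: 2.18
tcp_pos: [0.5245, -0.1638, 0.4265]
orientation: [-0.208, -3.135, -0.001]
contact_force: [0.5, -0.5, 0.0]
grip_width: 0.0853
gripper_force: 0.0
```

servo_tool --pt "0 0 0 3 -30 0 0" --pt "0 0 0 5 -53 0 0" --pt "0 0 0 5 -53 -15 0" --pt "0 0 0 5 -53 -35 0" --pt "0 0 0 5 -53 -50 0"

```text
clock: 2.6
tcp_pos: [0.5295, -0.2154, 0.375]
orientation: [-0.21, -3.133, -0.0]
contact_force: [0.0, 0.6, -0.3]
grip_width: 0.0853
gripper_force: 0.0
```

```bash
python3 - <<'E'
from h import *; from m import cloud
o=r.get_obs(); im,d=r.grab_frame("wrist"); cv2.imwrite("pics/w1.png",im)
c=r.camera_info("wrist"); f=200/np.tan(np.radians(c["vertical_fov"])/2); K=np.array([[f,0,c["cx"]],[0,f,c["cy"]],[0,0,1]])
R,_=cv2.Rodrigues(o["orientation"]); T=np.eye(4); T[:3,:3]=R; T[:3,3]=o["tcp_pos"]; T=T@np.array(c["T_tool_cam"])
v,u=np.mgrid[0:400,0:640]; p=cv2.undistortPoints(np.c_[u.ravel(),v.ravel()].astype(float).reshape(-1,1,2),K,np.array(c["D"],float)).reshape(-1,2)
P=np.c_[p[:,0],-p[:,1],-np.ones(len(p))]*d.reshape(-1,1); P=(P@T[:3,:3].T+T[:3,3]).reshape(400,640,3)
q=rf(P); m=(abs(q[...,0])<.04)&(abs(q[...,1]+.2147)<.04)&(P[...,2]>.34)&(P[...,2]<.365)
w=q[m]; print("post top",m.sum(),P[m][:,2].mean() if m.any() else 0,w.min(0),w.max(0),np.median(w,0)); print("tcp",rf(o["tcp_pos"]),o["tcp_pos"])
for n in("top",):
    P=cloud(n,np.load(f"pics/{n}0.npy")); q=rf(P)
    hsv=cv2.cvtColor(cv2.imread(f"pics/{n}0.png"),cv2.COLOR_BGR2HSV)
    for tag,mm in(("ring",(hsv[...,0]>3)&(hsv[...,0]<22)&(hsv[...,1]>60)&(P[...,2]<.02)),):
        m=mm&(np.hypot(q[...,0],q[...,1])<.12); m=cv2.morphologyEx(m.astype(np.uint8),cv2.MORPH_OPEN,np.ones((2,2)))
        vv,uu=np.nonzero(m); w=rf(plane(n,np.c_[uu,vv],.012)); print(tag,len(w),w.min(0),w.max(0))
        # outer / inner boundary by angle
        c=np.array([0.,0.])
        for _ in range(5):
            a=np.arctan2(w[:,1]-c[1],w[:,0]-c[0]); rr=np.hypot(*(w-c).T); b=np.round(a/.12); B=np.array([w[b==k][np.argmax(rr[b==k])] for k in np.unique(b)])
            s=np.linalg.lstsq(np.c_[2*B,np.ones(len(B))],(B**2).sum(1),rcond=None)[0]
            for _ in range(10):
                e=np.hypot(*(B-s[:2]).T); rad=np.sqrt(s[2]+s[0]**2+s[1]**2); g=abs(e-rad)<.004; s=np.linalg.lstsq(np.c_[2*B[g],np.ones(g.sum())],(B[g]**2).sum(1),rcond=None)[0]
            c=s[:2]
        print("outer",c,rad,g.sum(),len(B))
E
```

```text
post top 1886 0.35052185061124447 [-0.01326146 -0.23030112] [ 0.01374732 -0.20235326] [-0.00117067 -0.21596462]
tcp [-1.77351512e-04 -2.13084180e-01] [ 0.52954608 -0.21541671  0.37500123]
ring 1241 [-0.09082895 -0.07420898] [0.08679806 0.07981715]
outer [-0.00224875 -0.00874671] 0.08878918484304384 40 50
```

View pics/w1.png

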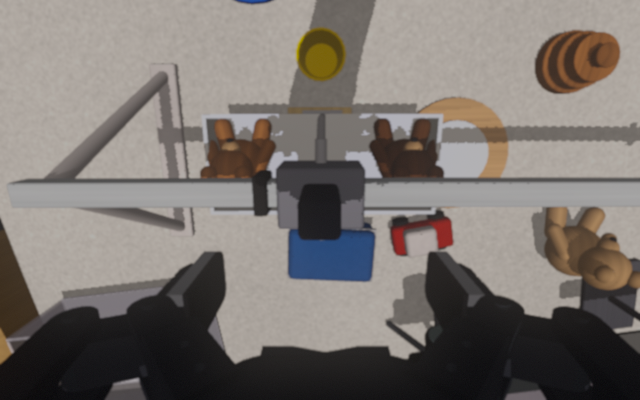

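The wrist view shows the black post at (320,210), between the open fingers, with the collar at (262,190) well to the side. The measured top is 0.3505 m high and 28 mm square, as given. I go down and grip.

servo_tool --pt "0 0 0 0 -3 -25 0" --pt "0 0 0 0 -3 -50 0" --pt "0 0 0 0 -3 -66 0" --pt "0 0 0 0 -3 -66 0.5" --pt "0 0 0 0 -3 -66 1"

```text
clock: 3.07
tcp_pos: [0.5299, -0.2177, 0.3106]
orientation: [-0.208, -3.133, -0.0]
contact_force: [0.1, -0.2, 0.2]
grip_width: 0.0638
gripper_force: 0.0
```

servo_tool --pt "0 0 0 0 0 0 1" --pt "0 0 0 0 0 0 1" --pt "0 0 0 0 0 0 1" --pt "0 0 0 0 0 0 1"

```text
clock: 3.4
tcp_pos: [0.5309, -0.2184, 0.3125]
orientation: [0.208, 3.132, -0.0]
contact_force: [-2.1, 0.4, 5.7]
grip_width: 0.0255
gripper_force: 68.6
```

```bash
python3 - <<'E'
from h import *
o=r.get_obs(); s=rf(o["tcp_pos"]); print(o["clock"],s,o["grip_width"],o["gripper_force"],o["contact_force"],o["moment"])
print(swing("scene",None,s[1])); print(swing("top",None,s[1]))
E
```

```text
3.4 [ 0.00158731 -0.21585144] 0.025537950052592327 68.55875015258789 [-2.13773683  0.4048084   5.71975336] [0.05977507 0.27629352 0.02541177]
(np.float64(-0.005405362171643091), 35, 39, np.float32(-0.36290535), np.float32(-0.06200849), np.float64(0.1250664484989919), np.float64(0.0013620337130697267))
(np.float64(0.011338467734807131), 19, 21, np.float32(-0.20805253), np.float32(-0.065246), np.float64(0.12390564280083123), np.float64(0.0009791896906415091))
```

servo_tool --pt "0 0 0 1 7 0 1" --pt "0 0 0 2 15 0 1" --pt "0 0 0 3 23 0 1" --pt "0 0 0 4 31 0 1" --pt "0 0 0 5 39 0 1"

```text
clock: 3.92
tcp_pos: [0.5361, -0.1795, 0.3125]
orientation: [0.209, 3.131, -0.002]
contact_force: [-0.9, -2.9, 8.1]
grip_width: 0.0254
gripper_force: 69.6
```

```bash
cat > s.py <<'E'
from h import *
import sys
for _ in range(int(sys.argv[1])):
    o=r.get_obs(); s=rf(o["tcp_pos"]); q=swing("scene",None,s[1]); print("t %.3f x %.4f s %.4f phi %.4f"%(o["clock"],*s,q[0]),q[1:3],"%.3f %.3f z%.4f"%q[3:6],"foot %.4f"%(s[1]+.225*np.sin(q[0])),"F",o["contact_force"].round(1))
E
python3 s.py 2
```

```text
t 3.917 x 0.0016 s -0.1767 phi -0.1334 (35, 39) -0.339 -0.045 z0.1277 foot -0.2066 F [-0.9 -2.9  8.1]
t 3.967 x 0.0016 s -0.1744 phi -0.1473 (33, 38) -0.341 -0.047 z0.1268 foot -0.2074 F [-2.  -0.5  9.7]
```

servo_tool --pt "0 0 0 1 6 0 1" --pt "0 0 0 1.5 11 0 1" --pt "0 0 0 2 16 0 1"

```text
clock: 4.27
tcp_pos: [0.5382, -0.1637, 0.3125]
orientation: [0.209, 3.131, -0.002]
contact_force: [0.3, -3.5, 6.2]
grip_width: 0.025
gripper_force: 69.5
```

```bash
python3 s.py 1
```

```text
t 4.267 x 0.0016 s -0.1607 phi -0.1922 (35, 38) -0.333 -0.040 z0.1290 foot -0.2037 F [ 0.3 -3.5  6.2]
```

servo_tool --pt "0 0 0 0.5 4 0 1" --pt "0 0 0 1 8 0 1"

```text
clock: 4.48
tcp_pos: [0.5392, -0.156, 0.3125]
orientation: [0.209, 3.131, -0.002]
contact_force: [0.6, -3.7, 6.2]
grip_width: 0.0246
gripper_force: 69.5
```

```bash
python3 s.py 1
```

```text
t 4.483 x 0.0016 s -0.1529 phi -0.2339 (33, 39) -0.329 -0.042 z0.1301 foot -0.2050 F [ 0.6 -3.7  6.2]
```

servo_tool --pt "0 0 0 0.6 5 0 1"

```text
clock: 4.62
tcp_pos: [0.5398, -0.1515, 0.3125]
orientation: [0.21, 3.13, -0.003]
contact_force: [0.5, -3.8, 6.2]
grip_width: 0.0254
gripper_force: 69.5
```

```bash
python3 s.py 1
```

```text
t 4.617 x 0.0016 s -0.1484 phi -0.2433 (34, 38) -0.323 -0.036 z0.1298 foot -0.2026 F [ 0.5 -3.8  6.2]
```

servo_tool --pt "0 0 0 0.6 5 0 1"

```text
clock: 4.75
tcp_pos: [0.5405, -0.1465, 0.3125]
orientation: [0.21, 3.13, -0.003]
contact_force: [0.9, -3.1, 5.8]
grip_width: 0.0247
gripper_force: 69.4
```

```bash
python3 s.py 1
```

```text
t 4.750 x 0.0016 s -0.1434 phi -0.2552 (34, 38) -0.320 -0.033 z0.1291 foot -0.2002 F [ 0.9 -3.1  5.8]
```

servo_tool --pt "0 0 0 0.5 4 0 1"

```text
clock: 4.88
tcp_pos: [0.5411, -0.1423, 0.3125]
orientation: [0.209, 3.13, -0.003]
contact_force: [1.8, -3.9, 5.2]
grip_width: 0.0252
gripper_force: 69.5
```

```bash
python3 s.py 1
```

```text
t 4.883 x 0.0016 s -0.1391 phi -0.2736 (33, 38) -0.320 -0.034 z0.1327 foot -0.1999 F [ 1.8 -3.9  5.2]
```

servo_tool --pt "0 0 0 0.5 4 0 1"

```text
clock: 5.02
tcp_pos: [0.5416, -0.1384, 0.3125]
orientation: [0.21, 3.13, -0.003]
contact_force: [1.3, -3.7, 5.3]
grip_width: 0.0253
gripper_force: 69.4
```

```bash
python3 s.py 1
```

```text
t 5.017 x 0.0016 s -0.1352 phi -0.2830 (34, 38) -0.317 -0.030 z0.1322 foot -0.1980 F [ 1.3 -3.7  5.3]
```

servo_tool --pt "0 0 0 0.4 3 0 1"

```text
clock: 5.15
tcp_pos: [0.542, -0.1352, 0.3125]
orientation: [0.209, 3.13, -0.002]
contact_force: [0.7, -3.5, 6.2]
grip_width: 0.0252
gripper_force: 69.5
```

```bash
python3 s.py 1
```

```text
t 5.150 x 0.0016 s -0.1319 phi -0.2890 (33, 38) -0.314 -0.027 z0.1315 foot -0.1960 F [ 0.7 -3.5  6.2]
```

servo_tool --pt "0 0 0 0.4 3 0 1"

```text
clock: 5.28
tcp_pos: [0.5424, -0.1323, 0.3125]
orientation: [0.209, 3.13, -0.003]
contact_force: [0.7, -4.0, 6.1]
grip_width: 0.0248
gripper_force: 69.5
```

```bash
python3 s.py 1
```

```text
t 5.283 x 0.0016 s -0.1290 phi -0.2704 (33, 38) -0.309 -0.022 z0.1310 foot -0.1891 F [ 0.7 -4.   6.1]
```

```bash
python3 s.py 1
```

```text
t 5.333 x 0.0016 s -0.1280 phi -0.2235 (34, 38) -0.302 -0.013 z0.1298 foot -0.1779 F [ 0.2 -2.9  7.1]
```

```bash
cat > plan.py <<'E'
import numpy as np, sys
from scipy.optimize import minimize
L,W2,TAU=.231,42.5,.015
def sim(p,w,d,tail=0,dt=1/480):
    # commanded linear per row, 1st-order lag; returns final phi, rate, trace of phi, s
    cmd=np.r_[0,np.cumsum(d)]; n=len(d); T=(n+tail)/12; t=np.arange(0,T,dt)+dt; c=np.interp(t*12,np.arange(n+1),cmd)
    x=v=0.; tr=[]
    for k in c:
        vn=(k-x)/TAU; a=(vn-v)/dt; x+=vn*dt; v=vn
        w+=(-W2*np.sin(p)-a/L*np.cos(p))*dt; p+=w*dt; tr.append((p,x))
    return p,w,np.array(tr)
def plan(p,w,D,n,vmax=.036,lim=.36):
    def J(d):
        a,b,tr=sim(p,w,d,.6); return 200*(a*a+b*b/W2)+1e3*np.clip(abs(tr[:,0])-lim,0,None).max()**2+40*(np.diff(np.r_[0,d,0])**2).sum()
    s=minimize(J,np.full(n,D/n),method="SLSQP",bounds=[(-vmax,vmax)]*n,constraints={"type":"eq","fun":lambda d:d.sum()-D},options={"maxiter":80})
    a,b,tr=sim(p,w,s.x,.6); print("rows mm",(s.x*1e3).round(1),"cum",(np.cumsum(s.x)*1e3).round(0)); print("end amp %.4f max %.3f"%(np.hypot(a,b/6.52),abs(tr[:,0]).max())); 
    for k in range(1,n+1):
        if k%5==0: a,b,_=sim(p,w,s.x[:k],0); print(" after",k,"phi %.3f rate %.2f"%(a,b))
    print("world cum",[(round(.1313*c,1),round(.9913*c,1)) for c in np.cumsum(s.x)*1e3])
if __name__=="__main__":
    p,w,D,n=map(float,sys.argv[1:]); plan(p,w,D,int(n))
E
for n in 5 10; do python3 plan.py -.151 1.61 .121 $n; done
```

```text
rows mm [ 36. -23.  36.  36.  36.] cum [ 36.  13.  49.  85. 121.]
end amp 0.1214 max 0.163
 after 5 phi 0.043 rate -1.03
world cum [(np.float64(4.7), np.float64(35.7)), (np.float64(1.7), np.float64(12.9)), (np.float64(6.4), np.float64(48.6)), (np.float64(11.2), np.float64(84.3)), (np.float64(15.9), np.float64(119.9))]
rows mm [ 8.1 15.4 20.5 22.4 20.8 16.6 10.9  5.4  1.3 -0.4] cum [  8.  24.  44.  66.  87. 104. 115. 120. 121. 121.]
end amp 0.0001 max 0.148
 after 5 phi 0.111 rate -0.50
 after 10 phi -0.000 rate 0.02
world cum [(np.float64(1.1), np.float64(8.0)), (np.float64(3.1), np.float64(23.3)), (np.float64(5.8), np.float64(43.6)), (np.float64(8.7), np.float64(65.8)), (np.float64(11.5), np.float64(86.5)), (np.float64(13.6), np.float64(102.9)), (np.float64(15.1), np.float64(113.8)), (np.float64(15.8), np.float64(119.1)), (np.float64(15.9), np.float64(120.4)), (np.float64(15.9), np.float64(119.9))]
```

Beautifully smooth 10-row plan.

servo_tool --pt "0 0 0 1 8 0 1" --pt "0 0 0 3 23.5 0 1" --pt "0 0 0 6 43.5 0 1" --pt "0 0 0 8.5 66 0 1" --pt "0 0 0 11.5 86.5 0 1"

```text
clock: 5.8
tcp_pos: [0.5541, -0.0436, 0.3125]
orientation: [0.208, 3.13, 0.0]
contact_force: [0.2, -1.7, 6.1]
grip_width: 0.025
gripper_force: 69.5
```

servo_tool --pt "0 0 0 2 16.5 0 1" --pt "0 0 0 3.5 27.5 0 1" --pt "0 0 0 4.3 32.5 0 1" --pt "0 0 0 4.5 34 0 1" --pt "0 0 0 4.5 33.5 0 1"

```text
clock: 6.22
tcp_pos: [0.5587, -0.009, 0.3125]
orientation: [0.205, 3.131, 0.003]
contact_force: [1.0, 2.6, 6.1]
grip_width: 0.0248
gripper_force: 69.5
```

```bash
python3 s.py 6; python3 - <<'E'
from h import *; from m import cloud
o=r.get_obs(); im,d=r.grab_frame("top"); cv2.imwrite("pics/top2.png",im); im,d=r.grab_frame("scene"); cv2.imwrite("pics/sc2.png",im); np.save("pics/sc2.npy",d)
E
```

```text
t 6.217 x 0.0017 s -0.0047 phi 0.0246 (36, 38) -0.146 0.150 z0.1249 foot 0.0009 F [1.  2.6 6.1]
t 6.267 x 0.0017 s -0.0048 phi 0.0226 (36, 39) -0.147 0.149 z0.1254 foot 0.0003 F [0.3 2.6 6.6]
t 6.317 x 0.0017 s -0.0049 phi 0.0139 (36, 39) -0.148 0.148 z0.1257 foot -0.0017 F [2.3 2.2 6. ]
t 6.367 x 0.0016 s -0.0049 phi 0.0104 (36, 38) -0.148 0.147 z0.1256 foot -0.0025 F [1.4 2.6 6.5]
t 6.417 x 0.0016 s -0.0049 phi -0.0028 (36, 39) -0.151 0.145 z0.1254 foot -0.0055 F [0.2 2.  6.8]
t 6.467 x 0.0016 s -0.0049 phi -0.0136 (36, 38) -0.149 0.145 z0.1253 foot -0.0079 F [1.8 2.4 6.7]
```

View pics/sc2.png

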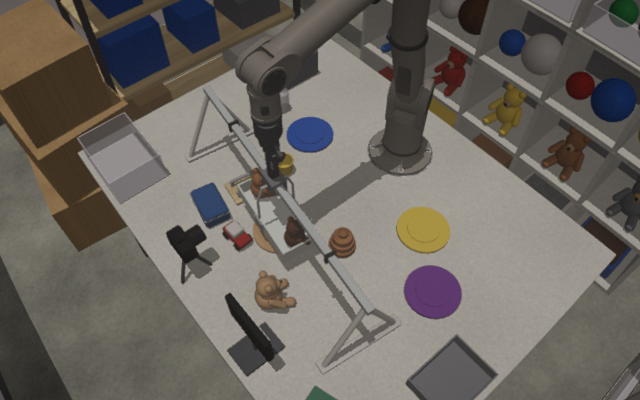

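The scene view shows the basket hanging plumb over the orange disc (about 270,235), with the gripper on the post (275,165) and the toys untouched. I check the disc centre once more using the scene view.

```bash
python3 - <<'E'
from h import *; from m import cloud
for n,z in(("scene",.012),("top",.012)):
    P=cloud(n,np.load(f"pics/{n}0.npy")); q=rf(P); hsv=cv2.cvtColor(cv2.imread(f"pics/{n}0.png"),cv2.COLOR_BGR2HSV)
    m=((hsv[...,0]>3)&(hsv[...,0]<22)&(hsv[...,1]>60)&(P[...,2]<.02)&(np.hypot(q[...,0],q[...,1]+.005)<.11)).astype(np.uint8)
    m=cv2.morphologyEx(m,cv2.MORPH_OPEN,np.ones((2,2))); v,u=np.nonzero(m); w=rf(plane(n,np.c_[u,v],z)); c=np.array([0,-.005])
    for _ in range(8):
        a=np.arctan2(*(w-c).T); rr=np.hypot(*(w-c).T); b=np.round(a/.12); B=np.array([w[b==k][np.argmax(rr[b==k])] for k in np.unique(b)])
        g=abs(np.hypot(*(B-c).T)-.0885)<.008; B=B[g]; s=np.linalg.lstsq(np.c_[2*B,np.ones(len(B))],(B**2).sum(1),rcond=None)[0]; c=s[:2]
    print(n,c,np.sqrt(s[2]+c@c),len(B))
E
python3 s.py 4
```

```text
scene [-0.00148499  0.00249592] 0.08845358208570794 44
top [-0.00206069 -0.00831431] 0.08862949033220463 40
t 6.617 x 0.0016 s -0.0049 phi -0.0224 (37, 39) -0.155 0.144 z0.1255 foot -0.0100 F [1.8 1.  6.8]
t 6.667 x 0.0016 s -0.0049 phi -0.0282 (36, 38) -0.153 0.142 z0.1256 foot -0.0113 F [1.1 1.1 6.7]
t 6.717 x 0.0017 s -0.0049 phi -0.0325 (37, 38) -0.154 0.141 z0.1259 foot -0.0122 F [1.3 1.5 5.9]
t 6.767 x 0.0016 s -0.0049 phi -0.0251 (36, 38) -0.153 0.142 z0.1256 foot -0.0106 F [1.4 2.5 6.2]
```

servo_tool --pt "0 0 0 0 0 0 1" --pt "0 0 0 0 0 0 1" --pt "0 0 0 0 0 0 1" --pt "0 0 0 0 0 0 1" --pt "0 0 0 0 0 0 1"

```text
clock: 7.23
tcp_pos: [0.5587, -0.0093, 0.3125]
orientation: [0.206, 3.131, 0.003]
contact_force: [1.1, 2.0, 5.5]
grip_width: 0.0252
gripper_force: 69.5
```

servo_tool --pt "0 0 0 0 0 0 1" --pt "0 0 0 0 0 0 1" --pt "0 0 0 0 0 0 1" --pt "0 0 0 0 0 0 1" --pt "0 0 0 0 0 0 1"

```text
clock: 7.65
tcp_pos: [0.5587, -0.0093, 0.3125]
orientation: [0.206, 3.131, 0.003]
contact_force: [0.8, 1.0, 6.0]
grip_width: 0.0254
gripper_force: 69.5
```

servo_tool --pt "0 0 0 0 0 0 1" --pt "0 0 0 0 0 0 1" --pt "0 0 0 0 0 0 1" --pt "0 0 0 0 0 0 1" --pt "0 0 0 0 0 0 1"

```text
clock: 8.07
tcp_pos: [0.5587, -0.0093, 0.3125]
orientation: [0.206, 3.131, 0.003]
contact_force: [1.8, 1.3, 5.8]
grip_width: 0.0255
gripper_force: 69.5
```

servo_tool --pt "0 0 0 0 0 0 1" --pt "0 0 0 0 0 0 1" --pt "0 0 0 0 0 0 1" --pt "0 0 0 0 0 0 1" --pt "0 0 0 0 0 0 1"

```text
clock: 8.48
tcp_pos: [0.5587, -0.0093, 0.3125]
orientation: [0.206, 3.131, 0.003]
contact_force: [0.4, 1.2, 5.2]
grip_width: 0.0251
gripper_force: 69.5
```

servo_tool --pt "0 0 0 0 0 0 1" --pt "0 0 0 0 0 0 1" --pt "0 0 0 0 0 0 1" --pt "0 0 0 0 0 0 1" --pt "0 0 0 0 0 0 1"

```text
clock: 8.9
tcp_pos: [0.5587, -0.0094, 0.3125]
orientation: [0.206, 3.131, 0.003]
contact_force: [1.5, 2.3, 7.3]
grip_width: 0.0251
gripper_force: 69.5
```

servo_tool --pt "0 0 0 0 0 0 1" --pt "0 0 0 0 0 0 1" --pt "0 0 0 0 0 0 1" --pt "0 0 0 0 0 0 1" --pt "0 0 0 0 0 0 1"

```text
clock: 9.32
tcp_pos: [0.5587, -0.0093, 0.3125]
orientation: [0.206, 3.131, 0.003]
contact_force: [0.8, 2.1, 6.6]
grip_width: 0.025
gripper_force: 69.5
```

servo_tool --pt "0 0 0 0 0 0 1" --pt "0 0 0 0 0 0 1" --pt "0 0 0 0 0 0 1" --pt "0 0 0 0 0 0 1" --pt "0 0 0 0 0 0 1"

```text
clock: 9.73
tcp_pos: [0.5587, -0.0093, 0.3125]
orientation: [0.206, 3.131, 0.003]
contact_force: [0.7, 1.2, 5.8]
grip_width: 0.0256
gripper_force: 69.5
```

servo_tool --pt "0 0 0 0 0 0 1" --pt "0 0 0 0 0 0 1" --pt "0 0 0 0 0 0 1" --pt "0 0 0 0 0 0 1" --pt "0 0 0 0 0 0 1"

```text
clock: 10.15
tcp_pos: [0.5587, -0.0093, 0.3125]
orientation: [0.206, 3.131, 0.003]
contact_force: [1.8, 1.2, 6.5]
grip_width: 0.025
gripper_force: 69.5
```

servo_tool --pt "0 0 0 0 0 0 1" --pt "0 0 0 0 0 0 1" --pt "0 0 0 0 0 0 1" --pt "0 0 0 0 0 0 1" --pt "0 0 0 0 0 0 1"

```text
clock: 10.57
tcp_pos: [0.5587, -0.0093, 0.3125]
orientation: [0.206, 3.131, 0.003]
contact_force: [1.5, 1.7, 5.9]
grip_width: 0.0256
gripper_force: 69.5
```

servo_tool --pt "0 0 0 0 0 0 1" --pt "0 0 0 0 0 0 1" --pt "0 0 0 0 0 0 1" --pt "0 0 0 0 0 0 1" --pt "0 0 0 0 0 0 1"

```text
clock: 10.98
tcp_pos: [0.5587, -0.0093, 0.3125]
orientation: [0.206, 3.131, 0.003]
contact_force: [1.4, 1.6, 6.1]
grip_width: 0.0253
gripper_force: 69.5
```

servo_tool --pt "0 0 0 0 0 0 1" --pt "0 0 0 0 0 0 1" --pt "0 0 0 0 0 0 1" --pt "0 0 0 0 0 0 1" --pt "0 0 0 0 0 0 1"

```text
clock: 11.4
tcp_pos: [0.5587, -0.0093, 0.3125]
orientation: [0.206, 3.131, 0.003]
contact_force: [1.0, 1.4, 6.6]
grip_width: 0.025
gripper_force: 69.5
```

servo_tool --pt "0 0 0 0 0 0 1" --pt "0 0 0 0 0 0 1" --pt "0 0 0 0 0 0 1" --pt "0 0 0 0 0 0 1" --pt "0 0 0 0 0 0 1"

```text
clock: 11.82
tcp_pos: [0.5587, -0.0093, 0.3125]
orientation: [0.206, 3.131, 0.003]
contact_force: [1.0, 1.1, 6.5]
grip_width: 0.0252
gripper_force: 69.5
```

servo_tool --pt "0 0 0 0 0 0 1" --pt "0 0 0 0 0 0 1" --pt "0 0 0 0 0 0 1" --pt "0 0 0 0 0 0 1" --pt "0 0 0 0 0 0 1"

```text
clock: 12.23
tcp_pos: [0.5586, -0.0093, 0.3125]
orientation: [0.206, 3.131, 0.003]
contact_force: [1.5, 0.8, 5.8]
grip_width: 0.025
gripper_force: 69.5
```

```bash
python3 s.py 8
```

```text
t 12.233 x 0.0016 s -0.0050 phi -0.0058 (38, 39) -0.152 0.147 z0.1248 foot -0.0063 F [1.5 0.8 5.8]
t 12.283 x 0.0017 s -0.0050 phi -0.0174 (36, 39) -0.148 0.143 z0.1262 foot -0.0089 F [2.5 1.3 6. ]
t 12.333 x 0.0016 s -0.0050 phi -0.0269 (35, 38) -0.153 0.142 z0.1254 foot -0.0110 F [1.7 2.1 5.1]
t 12.383 x 0.0016 s -0.0049 phi -0.0219 (37, 39) -0.154 0.146 z0.1251 foot -0.0099 F [1.3 1.  7.3]
t 12.433 x 0.0017 s -0.0050 phi -0.0248 (35, 38) -0.154 0.141 z0.1256 foot -0.0105 F [0.8 1.8 6. ]
t 12.483 x 0.0016 s -0.0050 phi -0.0214 (36, 38) -0.153 0.142 z0.1254 foot -0.0098 F [2.3 0.8 6. ]
t 12.533 x 0.0016 s -0.0049 phi -0.0165 (36, 38) -0.154 0.142 z0.1254 foot -0.0087 F [0.1 1.4 5.9]
t 12.583 x 0.0016 s -0.0049 phi -0.0172 (36, 38) -0.152 0.143 z0.1254 foot -0.0088 F [1.8 2.5 5.6]
```

servo_tool --pt "0 0 0 0 0 0 0.6" --pt "0 0 0 0 0 0 0.4" --pt "0 0 0 0 0 0 0.2" --pt "0 0 0 0 0 0 0" --pt "0 0 0 0 0 0 0" --force 20

```text
clock: 13.05
tcp_pos: [0.5569, -0.011, 0.3104]
orientation: [-0.208, -3.134, 0.0]
contact_force: [0.6, -0.0, -0.1]
grip_width: 0.0804
gripper_force: 0.0
```

servo_tool --pt "0 0 0 0 0 0 0" --pt "0 0 0 0 0 0 0" --pt "0 0 0 0 0 0 0"

```text
clock: 13.3
tcp_pos: [0.5571, -0.0109, 0.3105]
orientation: [-0.208, -3.135, 0.0]
contact_force: [0.5, 0.2, 0.1]
grip_width: 0.0855
gripper_force: 0.0
```

```bash
python3 s.py 2; python3 - <<'E'
from h import *
im,d=r.grab_frame("wrist"); cv2.imwrite("pics/w3.png",im); print(r.get_obs()["grip_width"])
E
```

```text
t 13.300 x 0.0003 s -0.0068 phi -0.0243 (35, 38) -0.154 0.142 z0.1253 foot -0.0122 F [0.5 0.2 0.1]
t 13.350 x 0.0003 s -0.0068 phi -0.0295 (35, 38) -0.154 0.142 z0.1255 foot -0.0134 F [0.6 0.2 0.3]
0.08533760315160638
```

View pics/w3.png

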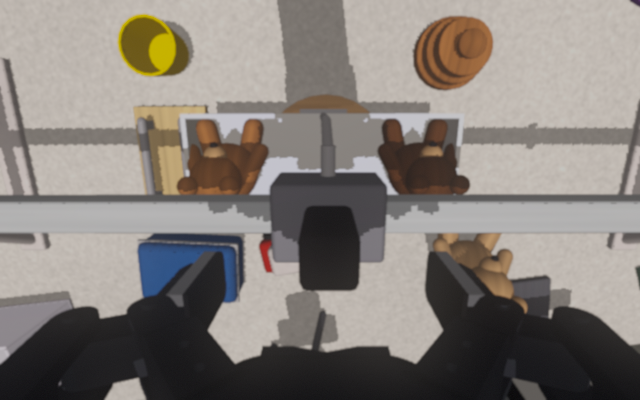

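The wrist view shows the fingers open and clear of the post (329,245). The disc's rim arc at (325,100) lies in line with the pivot (328,150), so the basket is centred. I rise straight up and wait.

servo_tool --pt "0 0 0 0 0 15 0" --pt "0 0 0 0 0 40 0" --pt "0 0 0 0 0 70 0" --pt "0 0 0 0 0 100 0" --pt "0 0 0 0 0 120 0"

```text
clock: 13.87
tcp_pos: [0.5577, -0.0111, 0.4336]
orientation: [0.208, 3.132, 0.001]
contact_force: [-0.1, -0.2, 0.2]
grip_width: 0.0853
gripper_force: 0.0
```

servo_tool --pt "0 0 0 0 0 0 0" --pt "0 0 0 0 0 0 0" --pt "0 0 0 0 0 0 0" --pt "0 0 0 0 0 0 0" --pt "0 0 0 0 0 0 0"

```text
clock: 14.28
tcp_pos: [0.5566, -0.0108, 0.4293]
orientation: [-0.208, -3.132, 0.001]
contact_force: [0.3, 1.6, -0.9]
grip_width: 0.0854
gripper_force: 0.0
```

servo_tool --pt "0 0 0 0 0 0 0" --pt "0 0 0 0 0 0 0" --pt "0 0 0 0 0 0 0" --pt "0 0 0 0 0 0 0" --pt "0 0 0 0 0 0 0"

```text
clock: 14.7
tcp_pos: [0.5571, -0.0109, 0.4306]
orientation: [-0.208, -3.135, 0.0]
contact_force: [1.2, -0.1, -0.4]
grip_width: 0.0853
gripper_force: 0.0
```

servo_tool --pt "0 0 0 0 0 0 0" --pt "0 0 0 0 0 0 0" --pt "0 0 0 0 0 0 0" --pt "0 0 0 0 0 0 0" --pt "0 0 0 0 0 0 0"

```text
clock: 15.12
tcp_pos: [0.5571, -0.0109, 0.4306]
orientation: [0.208, 3.135, 0.0]
contact_force: [0.2, 0.5, 0.1]
grip_width: 0.0852
gripper_force: 0.0
```

servo_tool --pt "0 0 0 0 0 0 0" --pt "0 0 0 0 0 0 0" --pt "0 0 0 0 0 0 0" --pt "0 0 0 0 0 0 0" --pt "0 0 0 0 0 0 0"

```text
clock: 15.53
tcp_pos: [0.5572, -0.0109, 0.4306]
orientation: [0.208, 3.135, 0.0]
contact_force: [0.7, -0.1, 0.3]
grip_width: 0.0854
gripper_force: 0.0
```

servo_tool --pt "0 0 0 0 0 0 0" --pt "0 0 0 0 0 0 0" --pt "0 0 0 0 0 0 0" --pt "0 0 0 0 0 0 0" --pt "0 0 0 0 0 0 0"

```text
clock: 15.95
tcp_pos: [0.5572, -0.0109, 0.4306]
orientation: [0.208, 3.135, 0.0]
contact_force: [0.3, 0.9, -0.5]
grip_width: 0.0851
gripper_force: 0.0
```

servo_tool --pt "0 0 0 0 0 0 0" --pt "0 0 0 0 0 0 0" --pt "0 0 0 0 0 0 0" --pt "0 0 0 0 0 0 0" --pt "0 0 0 0 0 0 0"

```text
clock: 16.37
tcp_pos: [0.5571, -0.0109, 0.4306]
orientation: [0.208, 3.135, 0.0]
contact_force: [0.1, 0.4, 1.0]
grip_width: 0.0855
gripper_force: 0.0
```

servo_tool --pt "0 0 0 0 0 0 0" --pt "0 0 0 0 0 0 0" --pt "0 0 0 0 0 0 0" --pt "0 0 0 0 0 0 0" --pt "0 0 0 0 0 0 0"

```text
clock: 16.78
tcp_pos: [0.5572, -0.0109, 0.4306]
orientation: [0.208, 3.135, 0.0]
contact_force: [-1.1, 0.2, -0.6]
grip_width: 0.0854
gripper_force: 0.0
```

servo_tool --pt "0 0 0 0 0 0 0" --pt "0 0 0 0 0 0 0" --pt "0 0 0 0 0 0 0" --pt "0 0 0 0 0 0 0" --pt "0 0 0 0 0 0 0"

```text
clock: 17.2
tcp_pos: [0.5571, -0.011, 0.4306]
orientation: [-0.208, -3.135, -0.0]
contact_force: [-0.5, 0.0, 0.1]
grip_width: 0.0853
gripper_force: 0.0
```

servo_tool --pt "0 0 0 0 0 0 0" --pt "0 0 0 0 0 0 0" --pt "0 0 0 0 0 0 0" --pt "0 0 0 0 0 0 0" --pt "0 0 0 0 0 0 0"

```text
clock: 17.62
tcp_pos: [0.5571, -0.0109, 0.4306]
orientation: [-0.208, -3.135, -0.0]
contact_force: [-0.1, 0.5, -0.5]
grip_width: 0.0851
gripper_force: 0.0
```

servo_tool --pt "0 0 0 0 0 0 0" --pt "0 0 0 0 0 0 0" --pt "0 0 0 0 0 0 0" --pt "0 0 0 0 0 0 0" --pt "0 0 0 0 0 0 0"

```text
clock: 18.03
tcp_pos: [0.5571, -0.0109, 0.4306]
orientation: [-0.208, -3.135, -0.0]
contact_force: [0.8, -0.0, -0.3]
grip_width: 0.0855
gripper_force: 0.0
```

servo_tool --pt "0 0 0 0 0 0 0" --pt "0 0 0 0 0 0 0" --pt "0 0 0 0 0 0 0" --pt "0 0 0 0 0 0 0" --pt "0 0 0 0 0 0 0"

```text
clock: 18.45
tcp_pos: [0.5571, -0.0109, 0.4306]
orientation: [-0.208, -3.135, -0.0]
contact_force: [-0.2, 0.1, 0.1]
grip_width: 0.0851
gripper_force: 0.0
```

servo_tool --pt "0 0 0 0 0 0 0" --pt "0 0 0 0 0 0 0" --pt "0 0 0 0 0 0 0" --pt "0 0 0 0 0 0 0" --pt "0 0 0 0 0 0 0"

```text
clock: 18.87
tcp_pos: [0.5571, -0.0109, 0.4306]
orientation: [0.208, 3.135, -0.0]
contact_force: [-0.2, -0.8, -0.2]
grip_width: 0.0856
gripper_force: 0.0
```

```bash
python3 s.py 10; python3 - <<'E'
from h import *; from m import cloud
# post after release, from scene + top depth
for n in("scene","top"):
    d=r.grab_frame(n)[1]; P=cloud(n,d); q=rf(P); m=(abs(q[...,0])<.025)&(abs(q[...,1]+.005)<.04)&(P[...,2]>.315)&(P[...,2]<.358); print(n,m.sum(),q[m].mean(0))
E
```

```text
t 18.867 x 0.0003 s -0.0067 phi 0.0118 (37, 39) -0.147 0.152 z0.1256 foot -0.0041 F [-0.2 -0.8 -0.2]
t 18.917 x 0.0003 s -0.0067 phi 0.0027 (36, 38) -0.148 0.147 z0.1257 foot -0.0061 F [ 0.2  0.1 -0.1]
t 18.967 x 0.0003 s -0.0067 phi -0.0053 (35, 38) -0.150 0.145 z0.1255 foot -0.0079 F [ 0.7 -0.3  0.9]
t 19.017 x 0.0003 s -0.0067 phi -0.0212 (34, 38) -0.151 0.144 z0.1259 foot -0.0115 F [-0.3  0.4 -0.3]
t 19.067 x 0.0003 s -0.0067 phi -0.0199 (36, 38) -0.153 0.143 z0.1252 foot -0.0112 F [-0.4 -0.5  0.2]
t 19.117 x 0.0003 s -0.0067 phi -0.0192 (34, 38) -0.152 0.142 z0.1251 foot -0.0110 F [-0.1 -1.4 -0.2]
t 19.167 x 0.0003 s -0.0067 phi -0.0256 (36, 39) -0.154 0.141 z0.1254 foot -0.0125 F [-0.4  0.6  0.2]
t 19.217 x 0.0003 s -0.0067 phi -0.0300 (37, 39) -0.155 0.144 z0.1257 foot -0.0135 F [ 0.5  0.9 -0.2]
t 19.267 x 0.0003 s -0.0068 phi -0.0262 (36, 39) -0.155 0.145 z0.1256 foot -0.0127 F [ 0.7  0.3 -0.2]
t 19.317 x 0.0003 s -0.0067 phi -0.0179 (37, 39) -0.152 0.146 z0.1254 foot -0.0107 F [-0.5  0.1 -0.7]
scene 168 [0.00242652 0.00260511]
top 56 [-0.00380785  0.0064125 ]
```

```bash
python3 -c "
from bench import r
print(r.hand_in())"
```

```text
the job is handed in; nothing more can be done
None
```

I handed the job in at about 19.4 s on the robot's clock: the basket hangs about 0.03 rad off plumb at most and its foot within about 15 mm of the disc's centre, and it held so for over 5 s before I let go of the handle and over 5 s after. The hand-in gave no verdict.

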